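Set and lock the depth stop of the cheese coring stand

ROBOT

A 7-joint arm with a two-finger parallel gripper is mounted at the origin on the work surface. World frame = base frame: x ahead of the robot, y to its left, z up, the work surface at z = 0. Lengths are in mm, angles in rad, forces in N, time in s.
With the tool pointing down it reaches from about 400 to 875 mm from the base axis. Payload 4.4 kg.
Tool frame: the origin (TCP) lies at the very end of the fingers, on their centre line; the grasp point (between the pads) lies 19 mm behind it; z points along the fingers, y is the line along which they close (so a half turn about z gives the same grasp; the last joint's range is limited). The gripper opens to 85 mm and grips with 20 to 120 N. Pads are 22 mm wide; open, the fingers measure 114 mm over their backs; the gripper's body (76 mm by 85 mm) begins 54 mm behind the grasp point. The pads swing forward as they close: fully open they stand 13 mm farther back than shut.
Start: joints at [-1.215, 0.628, 0.038, 1.517, -0.027, 0.996, -0.02], TCP at [266.091, 593.054, 231.313] pointing down, gripper open.
Joint ranges: [-3.06, 3.06], [-0.37, 2.12], [-1.25, 1.32], [0.18, 2.47], [-1.1, 4.24], [0.23, 1.98], [-2.94, 2.94]. Speed limits (rad/s): [2.57, 2.57, 3.14, 3.14, 3.14, 3.14, 3.14].

INTERFACE

Orientations are given as [roll, pitch, yaw] about the fixed x, y, z axes, in that order (R = Rz(yaw) Ry(pitch) Rx(roll)).
In Python, from cell import ctrl gives the robot as it stands.
- The arm moves only by the tool jog_arm, never from a script. Its argument "plan" is a list of rows, each an object of numbers: "tx", "ty", "tz": the shift along the tool's x, y, z as a fraction of full scale; "wx", "wy", "wz": the turn, a rotation vector about the tool's x, y, z as a fraction of full scale; "claw": the closure, from 0 (fully open) to 1 (shut). In form: [{"tx": .., "ty": .., "tz": .., "wx": .., "wy": .., "wz": .., "claw": ..}, ...]. A call has 1 to 12 rows; each row is the pose to reach, as a shift and turn from the pose commanded when the call began, along the tool's axes at that moment; what a row does not reach only later rows make up. Full scale, the value 1, is 300 mm for a shift and 90 degrees for a turn. A row lasts 1/10 s, in which the tool goes at most 50 mm and 8.59 degrees, less where a joint would pass 70% of its speed; a pose out of reach is approached as far as the arm can. A call with a number of a shift or a turn outside -1 to 1 is refused whole. A call with a gripper value outside its range is refused whole. The fingers move at their own pace and stop on an object; the grip force is fixed at half the most. Time passes only in rows, so rows that repeat a pose let the fingers close. It gives the time, the measured TCP pose, the force, the opening and the grip force at its end, in the units of the state.
- ctrl.read_state(): the state, without advancing time (a new reading comes with each control period).
- ctrl.get_image(name): name is "side" or "top"; returns a dict with "img" (480x640x3 uint8, red, green, blue), "depth" (480x640 float32, mm along the optical axis (not along the pixel's ray), 0 where there is no reading), "fx", "fy", "cx", "cy" (pixels), "distortion" ([k1, k2, p1, p2, k3] as OpenCV has them; the pictures are not rectified), "position" and "orientation" of the camera in the world. Camera axes: x right, y down, z forward; pixel columns grow to the right and rows downward; lengths in mm; the calibration is good to about 2 mm. A picture is of the moment at which its call begins.
- ctrl.finish_job(): hands the job in; it is judged then, once.
Trained networks look in a picture, given as the dict that the camera call returned (one of the last four; its "shot" number tells which), for a name from the list of things; names that differ only in an ending like _2 or _b are one class to them, and where a whole thing is asked for, a point or a joint stands for the part that bears it (a point fixed in the world has none). Each returns a list of dicts, best first, with "score" (0 to 1); they miss things now and then, are a little off and sometimes report something else, mostly with a low value. They report only what shows in the picture. A call takes as long as a camera call.
- ctrl.trace(picture, thing): "pixels" (480x640 bool, what is visible of it) and "extent" ([centre column, centre row, width, height] in pixels, round what is visible of it).
The state is a dict: "clock": time; "qpos": joint angles; "qd": joint speeds; "tau": joint torques, N m; "eef_pos": TCP position; "tool_rot": TCP orientation; "force": force on the tool from outside, world axes, zero at the start; "torque": the same for the moment, N m; "width": finger opening in mm; "gripper_force": force on a finger pad.
Only numpy, scipy, OpenCV 4.12 (cv2) and the standard library are available. Lean on these libraries where they do the work, as an engineer would, in place of code of your own. Each camera call takes 0.05 s, during which the arm holds its last target. There are 200 camera calls.

TASK

The trier on the coring stand has been clamped at its depth: now set its depth stop. Swing the orange lever of the jam nut loose, turn the stop screw clockwise by its black crank handle until the screw's foot bears snugly on the white pad, finger tight and not forced, then swing the lever back until the nut is firmly tight, without overstraining it. Leave everything else on the bench and on the stand where it is.

Things in the scene. Friction and masses are not known exactly. Their poses are not given: they have to be found in the camera images.
- stand: bench coring stand, fixed: base plate 300 x 380 mm, origin under its centre, z up, x away from the robot at yaw 0. In its frame (mm): screw axis at (-35, 105); column 28 across, 420 tall at (90, 105); carriage and lug, top at 213 and 200; cheese wheel 200 across, 115 high at (20, -70); trier's black cross handle, 250 high, at (21, -55).
- crank_grip (a point): upright round black handle, spins on its pin at the crank's end, 18 mm across, 50 mm from the screw axis. The point is on its axis, about 284 mm above the bench; it reaches 16 mm above and 17 mm below. Clockwise from above lowers the screw. Push square to the crank: 1 to 3 N runs it; once the foot bears the push climbs 25 to 40 N per rad; snug is 3 to 7 N more than free, forced 15 N more.
- stop_screw: the whole stop screw with its crank, steel, right-hand thread, 4 mm a turn. Origin on its upright axis at mid-thickness (10 mm) of the crank arm, about 262 mm above the bench; x out along the crank, z up. Its foot, a disc 20 mm across, is 127 mm below. At the start the foot hangs 0.3 to 1.5 mm over the pad (0.5 to 2.4 rad of turning). It stays where it is left; cannot turn while the nut is tight.
- stop_collar: steel collar clamped on the column, with an ear under the screw that carries the white pad, 24 mm across, on which the screw's foot must bear. Origin on the column axis at the height of the pad's top, 135 mm above the bench give or take 0.2 mm.
- jam_lever: the screw's jam nut, steel, 16 mm high, 38 mm across, with a clamping lever (10 mm round bar). Origin on the screw axis at the nut's lower face, about 204 mm above the bench; x out along the lever, z up. Counter-clockwise from above loosens. It starts tight, leaves its washer 0.2 to 0.3 rad from there and meets its end stop 1.3 rad from there.
- lever_grip (a point): upright orange handle on the lever's end, 19 mm across, 115 mm from the screw axis. The point is on the handle's axis, about 248 mm above the bench; it reaches 17 mm above and is clear of the lever to 24 mm below. Push square to the lever: under 10 N breaks it loose, 1 to 3 N swings it free; once the nut seats the push climbs about 27 N per rad; firmly tight at 9 to 16 N, overstrained above 20 N.
- seat_washer: brass washer 40 mm across, fixed on the lug under the jam nut; origin on the screw axis, 200 mm above the bench.
- sample_cup: small round steel sample cup, 52 mm across, 30 mm high; origin at its underside. Bystander, not to be moved.
- wax_tin: small aluminium tin, 44 mm across, 36 mm high; origin at its underside. Bystander, not to be moved.
- cheese_trier: hand cheese trier lying on the bench, 160 mm long steel blade with a 84 mm black cross handle; origin at its underside. Bystander, not to be moved.
- rind_brush: wooden rind brush lying on the bench, 190 mm long; origin at its underside. Bystander, not to be moved.
- small_wheel: small pinkish cheese wheel, 150 mm across, 60 mm high; origin at its underside. Bystander, not to be moved.
- spray_bottle: white spray bottle with blue cap, 64 mm across, 170 mm tall; origin at its underside. Bystander, not to be moved.
- spanner: steel spanner lying on the bench, 170 mm long; origin at its underside. Bystander, not to be moved.
- probe_thermometer: yellow probe thermometer lying on the bench, 165 mm long; origin at its underside. Bystander, not to be moved.

How it is judged (in metres and radians):
On the way, in this order (a step that is already met when the one before it is completed fails the run):
1. the jam nut is loose, off its washer (contact force between jam_lever and seat_washer below 2 N), for 0.2 s.
2. with the nut still loose, the screw's foot bears on the pad (more than 10 N) (contact force between stop_screw and stop_collar above 10 N and contact force between jam_lever and seat_washer below 10 N), for 0.2 s.
At the end, for the whole second after the job is handed in: The jam nut clamps its washer with more than 60 N (about 7 N of push at the lever handle) and the screw's foot bears on the pad with 10 to 70 N (1.5 to 9 N of push at the crank handle above free turning); the lever at rest (contact force between jam_lever and seat_washer above 60 N and contact force between stop_screw and stop_collar between 10 and 70 N and linear speed of jam_lever below 0.01 m/s); the robot touches nothing.
It fails at once if the screw is forced against the pad (over 110 N, about 15 N at the crank handle above free turning) (contact force between stop_screw and stop_collar above 110 N).
It fails at once if the jam nut is overstrained (over 200 N on its washer, over 20 N at the lever handle) (contact force between jam_lever and seat_washer above 200 N).
It fails at once if a bystander is moved by more than 20 mm (distance of any of sample_cup, wax_tin, cheese_trier, rind_brush, small_wheel, spray_bottle, spanner, probe_thermometer from where it was at the start of the episode above 0.02 m).
It also fails if it takes over 72 s, if anything falls off the work surface, if the arm or the gripper's body presses on something with over 40 N, if the wrist force passes 120 N, or if a joint passes its speed limit or range.

## Working session

There is one attempt and no reset: what is moved stays moved. The work goes in short steps, Python scripts to look and compute and a tool call to move; the robot and the scene stay as the last step left them, time stands still between calls to the robot, and variables do not carry over. Pictures are saved under pics/ and viewed, at most 10 in all, crops included, and the job is handed in when it is done.

Besides the shell and the picture viewer there is one more tool, called by a JSON object that holds its "fn" and its "kwargs", one argument or row to a line. jog_arm: Moves the arm, as the interface text tells. Shift numbers are shares of 300 mm and turn numbers shares of 90 degrees, none past 1 either way. Its arguments: {"type":"object","properties":{"plan":{"type":"array"}},"required":["plan"]}

```bash
mkdir -p pics; ls; cat > h.py <<'E'
import numpy as np, cv2
from scipy.spatial.transform import Rotation as R
from cell import ctrl
def grab(n,save=None):
    p=ctrl.get_image(n)
    if save: cv2.imwrite('pics/'+save+'.png',p['img'][:,:,::-1])
    return p
def K(p): return np.array([[p['fx'],0,p['cx']],[0,p['fy'],p['cy']],[0,0,1.]])
def Rc(p):
    o=np.array(p['orientation'],float)
    return o if o.shape==(3,3) else R.from_euler('xyz',o).as_matrix()
def rays(p,uv):
    uv=np.asarray(uv,float).reshape(-1,1,2)
    q=cv2.undistortPoints(uv,K(p),np.array(p['distortion'],float)).reshape(-1,2)
    return np.c_[q,np.ones(len(q))]
def world(p,uv,depth): return (rays(p,uv)*np.asarray(depth).reshape(-1,1))@Rc(p).T+np.array(p['position'])
def atz(p,uv,z):
    d=rays(p,uv)@Rc(p).T; o=np.array(p['position']); return o+d*((z-o[2])/d[:,2:3])
def cloud(p,m):
    v,u=np.nonzero(m&(p['depth']>0)); return world(p,np.c_[u,v],p['depth'][v,u])
E
python3 - <<'E'
from h import *
s=ctrl.read_state(); print({k:np.round(v,3) for k,v in s.items()})
for n in ('top','side'):
    p=grab(n,n+'0'); print(n,p['position'],p['orientation'],p['fx'])
    for t in ('crank_grip','lever_grip','stop_screw','jam_lever','stop_collar','stand'):
        for r in ctrl.trace(p,t)[:2]:
            c=cloud(p,r['pixels'])
            print(t,round(r['score'],2),np.round(r['extent']),r['pixels'].sum(), np.round(np.median(c,0)) if len(c) else None, np.round(np.percentile(c,[2,98],axis=0)).tolist() if len(c) else None)
E
```

```text
pics
{'clock': np.float64(0.0), 'qpos': array([-1.215,  0.629,  0.038,  1.518, -0.027,  0.996, -0.02 ]), 'qd': array([ 0.001,  0.002, -0.001, -0.   , -0.001,  0.   ,  0.   ]), 'tau': array([-0.0000e+00, -5.6341e+01,  1.2260e+00, -1.9345e+01,  1.1000e-02,
        1.1000e-02, -0.0000e+00]), 'eef_pos': array([265.829, 592.476, 230.38 ]), 'tool_rot': array([-3.14,  0.  ,  2.72]), 'force': array([-0.889,  0.264,  0.059]), 'torque': array([-0.02 ,  0.029,  0.004]), 'gripper_force': np.float64(0.0), 'width': np.float64(85.266)}
top [ 256.63442549  -31.67458382 1584.23176894] [-2.95643859  0.00560759 -1.54973674] 575.1109084985342
crank_grip 0.61 [311. 213.  24.  17.] 192 [577.  20. 272.] [[555.0, -11.0, 263.0], [596.0, 46.0, 307.0]]
lever_grip 0.61 [286. 231.  49.  30.] 251 [552.  78. 222.] [[505.0, 27.0, 206.0], [585.0, 128.0, 269.0]]
stop_screw 0.75 [312. 214.  28.  21.] 250 [578.  21. 271.] [[555.0, -13.0, 242.0], [601.0, 47.0, 307.0]]
jam_lever 0.83 [284. 231.  48.  32.] 306 [550.  82. 222.] [[505.0, 27.0, 202.0], [588.0, 132.0, 269.0]]
stop_collar 0.47 [307. 227.  11.   5.] 36 [576.  3
[... 399 characters left out ...]
  44.] 167 [569.   7. 271.] [[551.0, -11.0, 142.0], [592.0, 46.0, 306.0]]
jam_lever 0.7 [334. 217.  11.  41.] 178 [563.  -0. 272.] [[550.0, -11.0, 20.0], [696.0, 354.0, 306.0]]
jam_lever 0.68 [319. 208.  42.  28.] 226 [524. 106. 224.] [[499.0, 25.0, 210.0], [594.0, 130.0, 266.0]]
stop_collar 0.92 [357. 241.  57.  12.] 341 [622.  28. 128.] [[570.0, -2.0, 113.0], [717.0, 50.0, 136.0]]
stop_collar 0.49 [322. 315.  14.  18.] 212 [ 468. -138.   40.] [[445.0, -172.0, 22.0], [486.0, -126.0, 53.0]]
stand 0.8 [358. 250. 123. 198.] 11730 [ 593. -128.  100.] [[446.0, -261.0, 14.0], [737.0, 121.0, 361.0]]
stand 0.34 [356. 242.  60.  11.] 400 [627.  27. 128.] [[568.0, -84.0, 107.0], [729.0, 56.0, 193.0]]
```

```bash
python3 - <<'E'
import cv2
a=cv2.imread('pics/top0.png');b=cv2.imread('pics/side0.png')
f=lambda i,x,y,w,h,s:cv2.resize(i[y:y+h,x:x+w],None,fx=s,fy=s,interpolation=cv2.INTER_CUBIC)
cv2.imwrite('pics/t1.png',cv2.hconcat([f(a,240,170,100,150,4),f(b,280,170,100,150,4)]))
E
```

```text
(no output)
```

View pics/top0.png

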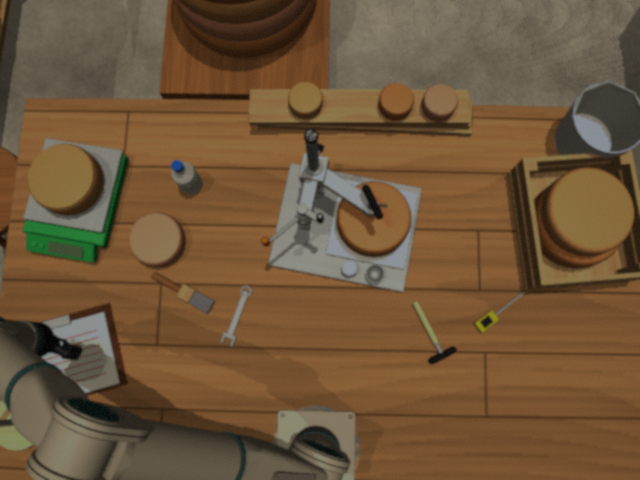

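View pics/side0.png

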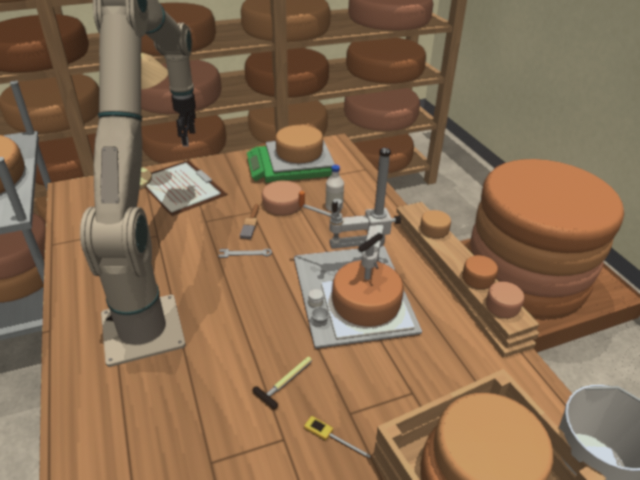

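View pics/t1.png

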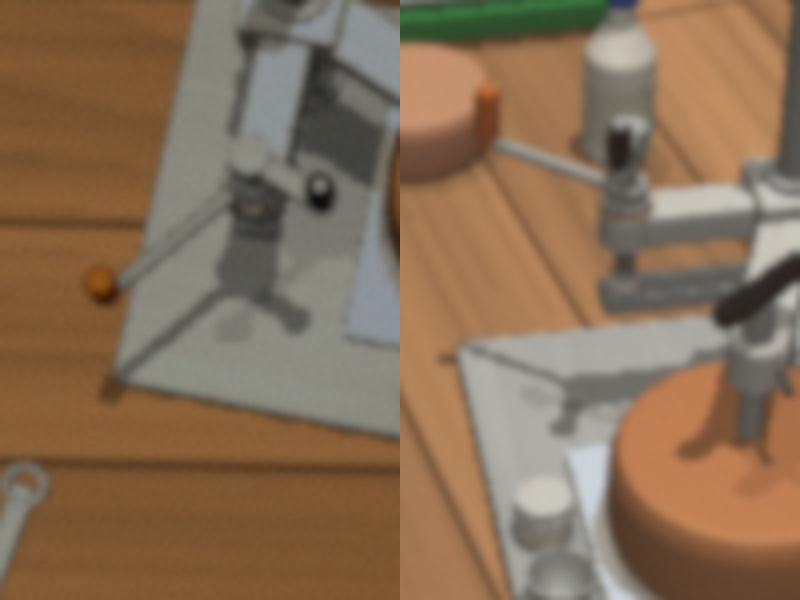

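The pictures show the lever pointing to the robot's left and toward it, with the orange handle at about (265,241) in the top view. The crank points right with its handle at about (320,217), and its hub is at about (302,208). Next I measure these properly.

```bash
cat >> h.py <<'E'
def orange(p,ext,pad=6):
    u,v,w,h=ext; hsv=cv2.cvtColor(p['img'],cv2.COLOR_RGB2HSV)
    return hsv
E
python3 - <<'E'
from h import *
for n,box in (('top',(255,230,280,252)),('side',(296,185,308,212))):
    p=grab(n); hsv=cv2.cvtColor(p['img'],cv2.COLOR_RGB2HSV)
    m=np.zeros((480,640),bool);x0,y0,x1,y1=box;m[y0:y1,x0:x1]=1
    mm=m&(hsv[...,0]<12)&(hsv[...,1]>(205 if n=='top' else 190))
    v,u=np.nonzero(mm);print(n,'orange',mm.sum(),u.min(),u.max(),v.min(),v.max(),u.mean(),v.mean())
    c=cloud(p,mm);print(np.round(np.percentile(c,[5,50,95],axis=0)).tolist())
    print('atz',np.round(atz(p,[[u.mean(),v.mean()]],262 if n=='top' else 248)))
p=grab('top')
print('crank grip',np.round(atz(p,[[319.8,216.8]],300)),'hub',np.round(atz(p,[[302.5,208.7]],272)))
dark=(p['img'].max(2)<45);m=np.zeros_like(dark);m[208:226,312:328]=1;dark&=m
v,u=np.nonzero(dark);print(dark.sum(),u.mean(),v.mean());print(np.round(np.median(cloud(p,dark),0)))
# hub top from depth cloud near
m[:]=0;m[195:225,290:330]=1
c=cloud(p,m);k=(c[:,2]>266)&(c[:,2]<285);print('crank top pts',k.sum(),np.round(c[k].mean(0)));print(np.round(c[k][:: max(1,k.sum()//25)]).tolist())
# base plate yaw via edges: lug pts at z~200, column top
m[:]=0;m[120:180,295:330]=1
c=cloud(p,m);k=(c[:,2]>405)&(c[:,2]<435);print('column',k.sum(),np.round(np.median(c[k],0)),np.round([c[k].min(0),c[k].max(0)]))
E
```

```text
Traceback (most recent call last):
ValueError: zero-size array to reduction operation minimum which has no identity
```

```bash
sed -i '/^def orange/,$d' h.py
python3 - <<'E'
from h import *
for n,box in (('top',(255,230,280,252)),('side',(296,185,308,212))):
    p=grab(n); i=p['img'].astype(int)
    m=np.zeros((480,640),bool);x0,y0,x1,y1=box;m[y0:y1,x0:x1]=1
    r=i[...,0]/(i[...,2]+10.); 
    mm=m&(r>(3.2 if n=='top' else 2.5)); print(np.round(np.sort(r[m])[-60::6],1))
    v,u=np.nonzero(mm);
    if len(u)==0: continue
    print(n,'orange',mm.sum(),u.min(),u.max(),v.min(),v.max(),u.mean(),v.mean())
    c=cloud(p,mm);print(np.round(np.percentile(c,[5,50,95],axis=0)).tolist())
    print('atz',np.round(atz(p,[[u.mean(),v.mean()]],262 if n=='top' else 248)))
p=grab('top')
print('crank grip',np.round(atz(p,[[319.8,216.8]],300)),'hub',np.round(atz(p,[[302.5,208.7]],272)))
dark=(p['img'].max(2)<60);m=np.zeros_like(dark);m[208:226,312:328]=1;dark&=m
v,u=np.nonzero(dark)
if len(u): print(dark.sum(),u.mean(),v.mean());print(np.round(np.median(cloud(p,dark),0)))
m[:]=0;m[195:225,290:330]=1
c=cloud(p,m);k=(c[:,2]>266)&(c[:,2]<285);print('crank top pts',k.sum());print(np.round(c[k][:: max(1,k.sum()//25)]).tolist())
m[:]=0;m[120:180,295:330]=1
c=cloud(p,m);k=(c[:,2]>405)&(c[:,2]<435);print('column',k.sum(),np.round([np.median(c[k],0),c[k].min(0),c[k].max(0)]).tolist() if k.any() else 0)
E
```

```text
[2.6 2.7 2.8 3.2 3.4 3.8 4.2 4.3 4.4 4.6]
top orange 40 262 267 237 244 264.6 240.675
[[505.0, 117.0, 256.0], [511.0, 122.0, 265.0], [518.0, 129.0, 270.0]]
atz [[512. 123. 262.]]
[2.1 2.2 2.3 2.4 2.4 2.5 2.5 2.6 2.6 2.7]
side orange 27 300 303 192 203 301.6296296296296 196.40740740740742
[[503.0, 115.0, 234.0], [508.0, 120.0, 257.0], [512.0, 127.0, 267.0]]
atz [[511. 129. 248.]]
crank grip [[563.  -6. 300.]] hub [[588.  36. 272.]]
27 319.74074074074076 219.62962962962962
[557.  -6. 298.]
crank top pts 168
[[600.0, 42.0, 270.0], [597.0, 45.0, 272.0], [598.0, 30.0, 272.0], [595.0, 37.0, 271.0], [593.0, 47.0, 270.0], [594.0, 33.0, 268.0], [589.0, 44.0, 275.0], [590.0, 30.0, 273.0], [588.0, 42.0, 270.0], [588.0, 28.0, 273.0], [584.0, 42.0, 276.0], [585.0, 28.0, 273.0], [583.0, 42.0, 273.0], [582.0, 28.0, 276.0], [581.0, 47.0, 269.0], [581.0, 30.0, 272.0], [582.0, 16.0, 268.0], [578.0, 34.0, 274.0], [579.0, 16.0, 270.0], [577.0, 28.0, 267.0], [576.0, 9.0, 273.0], [575.0, 16.0, 266.0], [572.0, 23.0, 268.0], [571.0, 9.0, 272.0], [568.0, 11.0, 276.0], [565.0, 11.0, 270.0], [557.0, -1.0, 284.0], [558.0, -10.0, 268.0]]
column 179 [[711.0, 15.0, 421.0], [697.0, -0.0, 406.0], [729.0, 30.0, 428.0]]
```

```bash
cat >> h.py <<'E'
AX=np.array([588.,36.])
def st():
    s=ctrl.read_state();print('t',round(float(s['clock']),2),'pos',np.round(s['eef_pos'],1),'rpy',np.round(s['tool_rot'],3),'F',np.round(s['force'],2),'w',round(float(s['width']),1),'g',round(float(s['gripper_force']),1),'q7',np.round(s['qpos'],2)[[0,6]]);return s
def to(pos,yaw=None,frm=None):
    s=ctrl.read_state();Rm=R.from_euler('xyz',s['tool_rot']).as_matrix()
    d=Rm.T@(np.array(pos,float)-(s['eef_pos'] if frm is None else frm))/300
    w=np.zeros(3)
    if yaw is not None: w=R.from_matrix(Rm.T@R.from_euler('xyz',[np.pi,0,yaw]).as_matrix()).as_rotvec()/(np.pi/2)
    print('t',np.round(d,4),'w',np.round(w,4))
E
python3 -c "
from h import *
s=st();p=s['eef_pos'];t=np.array([512,124,300.]);to(p*[.5,.5,0]+t*[.5,.5,0]+[0,0,305],2.283)"
```

```text
t 0.9 pos [266.1 593.1 231.3] rpy [ 3.142 -0.     2.72 ] F [-0.   -0.76 -0.77] w 85.4 g 0.0 q7 [-1.21 -0.02]
t [-0.694  -0.5455 -0.2456] w [ 0.     -0.      0.2781]
```

{"fn": "jog_arm", "kwargs": {
  "plan": [
    {"tx":0,"ty":0,"tz":-0.16,"wz":0.05,"claw":0},
    {"tx":-0.1,"ty":-0.08,"tz":-0.245,"wz":0.14,"claw":0},
    {"tx":-0.23,"ty":-0.18,"tz":-0.245,"wz":0.2,"claw":0},
    {"tx":-0.36,"ty":-0.28,"tz":-0.245,"wz":0.278,"claw":0},
    {"tx":-0.49,"ty":-0.385,"tz":-0.245,"wz":0.278,"claw":0},
    {"tx":-0.62,"ty":-0.485,"tz":-0.245,"wz":0.278,"claw":0},
    {"tx":-0.694,"ty":-0.545,"tz":-0.245,"wz":0.278,"claw":0},
    {"tx":-0.694,"ty":-0.545,"tz":-0.245,"wz":0.278,"claw":0}
  ]
}}

```text
invalid input at $.plan[0]: expected keys tx, ty, tz, wx, wy, wz, claw
```

```bash
python3 -c "
from h import *
s=st();to([512,124,300],2.283)"
```

```text
t 0.9 pos [266.1 593.1 231.3] rpy [ 3.142 -0.     2.72 ] F [-0.   -0.76 -0.77] w 85.4 g 0.0 q7 [-1.21 -0.02]
t [-1.388 -1.091 -0.229] w [ 0.     -0.      0.2781]
```

{"fn": "jog_arm", "kwargs": {
  "plan": [
    {"tx":0,"ty":0,"tz":-0.16,"wx":0,"wy":0,"wz":0.05,"claw":0},
    {"tx":-0.1,"ty":-0.08,"tz":-0.245,"wx":0,"wy":0,"wz":0.14,"claw":0},
    {"tx":-0.23,"ty":-0.18,"tz":-0.245,"wx":0,"wy":0,"wz":0.2,"claw":0},
    {"tx":-0.36,"ty":-0.28,"tz":-0.245,"wx":0,"wy":0,"wz":0.278,"claw":0},
    {"tx":-0.49,"ty":-0.385,"tz":-0.245,"wx":0,"wy":0,"wz":0.278,"claw":0},
    {"tx":-0.62,"ty":-0.485,"tz":-0.245,"wx":0,"wy":0,"wz":0.278,"claw":0},
    {"tx":-0.694,"ty":-0.545,"tz":-0.245,"wx":0,"wy":0,"wz":0.278,"claw":0},
    {"tx":-0.694,"ty":-0.545,"tz":-0.245,"wx":0,"wy":0,"wz":0.278,"claw":0}
  ]
}}

```text
clock: 1.7
eef_pos: [392.1, 353.6, 305.4]
tool_rot: [3.141, 0.003, 2.275]
force: [-0.4, -0.4, -0.3]
width: 85.2
gripper_force: 0.0
```

```bash
python3 -c "
from h import *
s=st();to([512,124,300],2.283)"
```

```text
t 1.7 pos [392.1 353.6 305.4] rpy [3.141e+00 3.000e-03 2.275e+00] F [-0.35 -0.37 -0.26] w 85.2 g 0.0 q7 [-0.93  0.  ]
t [-0.8421 -0.1905  0.0202] w [ 0.0001  0.0016 -0.0053]
```

{"fn": "jog_arm", "kwargs": {
  "plan": [
    {"tx":-0.15,"ty":-0.034,"tz":0,"wx":0,"wy":0,"wz":0,"claw":0},
    {"tx":-0.3,"ty":-0.068,"tz":0,"wx":0,"wy":0,"wz":0,"claw":0.1},
    {"tx":-0.45,"ty":-0.102,"tz":0,"wx":0,"wy":0,"wz":0,"claw":0.2},
    {"tx":-0.6,"ty":-0.136,"tz":0,"wx":0,"wy":0,"wz":0,"claw":0.3},
    {"tx":-0.75,"ty":-0.17,"tz":0.01,"wx":0,"wy":0,"wz":-0.005,"claw":0.4},
    {"tx":-0.842,"ty":-0.19,"tz":0.02,"wx":0,"wy":0,"wz":-0.005,"claw":0.4},
    {"tx":-0.842,"ty":-0.19,"tz":0.02,"wx":0,"wy":0,"wz":-0.005,"claw":0.4},
    {"tx":-0.842,"ty":-0.19,"tz":0.02,"wx":0,"wy":0,"wz":-0.005,"claw":0.4}
  ]
}}

```text
clock: 2.5
eef_pos: [511.0, 131.1, 298.6]
tool_rot: [3.141, -0.001, 2.291]
force: [-0.4, 0.8, 0.4]
width: 51.7
gripper_force: 0.0
```

```bash
python3 -c "
from h import *
s=st();to([512,124,236],2.283)
a=grab('top')['img'];b=grab('side')['img']
f=lambda i,x,y,w,h,s:cv2.resize(i[y:y+h,x:x+w,::-1],None,fx=s,fy=s,interpolation=cv2.INTER_CUBIC)
cv2.imwrite('pics/t2.png',cv2.hconcat([f(a,215,170,130,140,3),f(b,260,140,130,140,3)]))"
```

```text
t 2.5 pos [511.  131.1 298.6] rpy [ 3.141e+00 -1.000e-03  2.291e+00] F [-0.45  0.76  0.35] w 51.7 g 0.0 q7 [-0.49  0.54]
t [-0.0201 -0.0132  0.2088] w [ 0.0001 -0.0006  0.005 ]
```

View pics/t2.png

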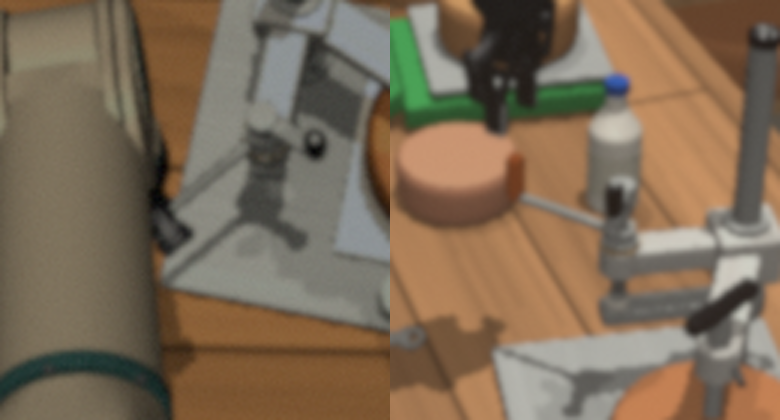

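The gripper hovers just above the orange handle. In the side view its tip is at about (500,130) in the crop and the handle's top at (515,155). Now I go down around the handle.

```bash
python3 -c "
from h import *
s=st();to([512,124,236],2.283)"
```

```text
t 2.6 pos [510.5 132.4 298.8] rpy [ 3.141e+00 -1.000e-03  2.294e+00] F [ 0.51  0.14 -0.32] w 51.3 g 0.0 q7 [-0.49  0.54]
t [-0.0246 -0.0148  0.2092] w [ 0.0003 -0.0008  0.007 ]
```

{"fn": "jog_arm", "kwargs": {
  "plan": [
    {"tx":-0.025,"ty":-0.015,"tz":0.0,"wx":0,"wy":0,"wz":0.007,"claw":0.45},
    {"tx":-0.025,"ty":-0.015,"tz":0.0,"wx":0,"wy":0,"wz":0.007,"claw":0.45},
    {"tx":-0.025,"ty":-0.015,"tz":0.07,"wx":0,"wy":0,"wz":0.007,"claw":0.45},
    {"tx":-0.025,"ty":-0.015,"tz":0.13,"wx":0,"wy":0,"wz":0.007,"claw":0.45},
    {"tx":-0.025,"ty":-0.015,"tz":0.18,"wx":0,"wy":0,"wz":0.007,"claw":0.45},
    {"tx":-0.025,"ty":-0.015,"tz":0.209,"wx":0,"wy":0,"wz":0.007,"claw":0.45},
    {"tx":-0.025,"ty":-0.015,"tz":0.209,"wx":0,"wy":0,"wz":0.007,"claw":0.45}
  ]
}}

```text
clock: 3.3
eef_pos: [511.8, 121.7, 235.2]
tool_rot: [-3.14, -0.001, 2.28]
force: [0.0, -0.6, 0.1]
width: 46.8
gripper_force: 0.0
```

```bash
python3 -c "
from h import *
s=st();to([512,124,236],2.283)
b=grab('side')['img']
f=lambda i,x,y,w,h,s:cv2.resize(i[y:y+h,x:x+w,::-1],None,fx=s,fy=s,interpolation=cv2.INTER_CUBIC)
cv2.imwrite('pics/t3.png',f(b,280,160,80,80,6))"
```

```text
t 3.3 pos [511.8 121.7 235.2] rpy [-3.14e+00 -1.00e-03  2.28e+00] F [ 0.04 -0.56  0.14] w 46.8 g 0.0 q7 [-0.46  0.57]
t [ 0.0055  0.0054 -0.0027] w [-0.0013 -0.0006 -0.0017]
```

View pics/t3.png

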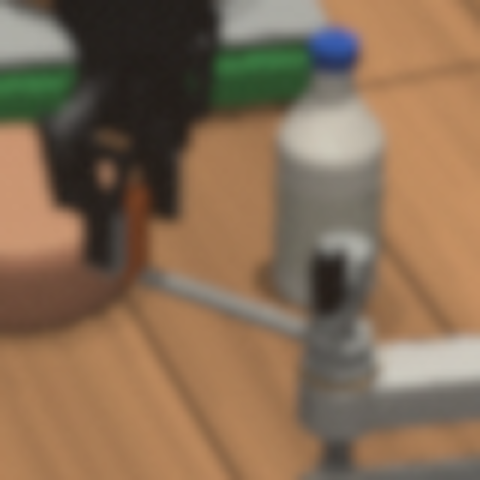

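The handle stands between the open fingers, with nothing else near. I close to a loose cage around it and swing it counter-clockwise.

```bash
python3 -c "
import numpy as np
for f in [0,.06,.12,.2,.28,.36,.45,.54,.63,.72,.8,.85]: print(f,np.round([-.3833*(1-np.cos(f)),-.3833*np.sin(f),-f/1.5708],3))"
```

```text
0 [-0. -0.  0.]
0.06 [-0.001 -0.023 -0.038]
0.12 [-0.003 -0.046 -0.076]
0.2 [-0.008 -0.076 -0.127]
0.28 [-0.015 -0.106 -0.178]
0.36 [-0.025 -0.135 -0.229]
0.45 [-0.038 -0.167 -0.286]
0.54 [-0.055 -0.197 -0.344]
0.63 [-0.074 -0.226 -0.401]
0.72 [-0.095 -0.253 -0.458]
0.8 [-0.116 -0.275 -0.509]
0.85 [-0.13  -0.288 -0.541]
```

{"fn": "jog_arm", "kwargs": {
  "plan": [
    {"tx":0.004,"ty":0.005,"tz":0,"wx":0,"wy":0,"wz":0,"claw":0.6},
    {"tx":0.004,"ty":0.005,"tz":0,"wx":0,"wy":0,"wz":0,"claw":0.62},
    {"tx":0.004,"ty":0.005,"tz":0,"wx":0,"wy":0,"wz":0,"claw":0.62}
  ]
}}

```text
clock: 3.65
eef_pos: [513.3, 123.7, 236.7]
tool_rot: [3.14, 0.0, 2.28]
force: [0.5, 0.4, 0.2]
width: 32.1
gripper_force: 0.0
```

{"fn": "jog_arm", "kwargs": {
  "plan": [
    {"tx":-0.001,"ty":-0.023,"tz":0,"wx":0,"wy":0,"wz":-0.038,"claw":0.62},
    {"tx":-0.003,"ty":-0.046,"tz":0,"wx":0,"wy":0,"wz":-0.076,"claw":0.62},
    {"tx":-0.008,"ty":-0.076,"tz":0,"wx":0,"wy":0,"wz":-0.127,"claw":0.62},
    {"tx":-0.015,"ty":-0.106,"tz":0,"wx":0,"wy":0,"wz":-0.178,"claw":0.62}
  ]
}}

```text
clock: 4.05
eef_pos: [494.0, 101.0, 236.8]
tool_rot: [3.137, 0.003, 2.564]
force: [4.8, 3.1, -3.2]
width: 32.6
gripper_force: 2.2
```

{"fn": "jog_arm", "kwargs": {
  "plan": [
    {"tx":-0.001,"ty":-0.023,"tz":0,"wx":0,"wy":0,"wz":-0.038,"claw":0.62},
    {"tx":-0.003,"ty":-0.046,"tz":0,"wx":0,"wy":0,"wz":-0.076,"claw":0.62},
    {"tx":-0.008,"ty":-0.076,"tz":0,"wx":0,"wy":0,"wz":-0.127,"claw":0.62},
    {"tx":-0.015,"ty":-0.106,"tz":0,"wx":0,"wy":0,"wz":-0.178,"claw":0.62}
  ]
}}

```text
clock: 4.45
eef_pos: [479.7, 71.0, 237.0]
tool_rot: [3.139, 0.004, 2.843]
force: [2.1, 1.3, 1.2]
width: 32.4
gripper_force: 1.3
```

{"fn": "jog_arm", "kwargs": {
  "plan": [
    {"tx":-0.001,"ty":-0.023,"tz":0,"wx":0,"wy":0,"wz":-0.038,"claw":0.62},
    {"tx":-0.003,"ty":-0.046,"tz":0,"wx":0,"wy":0,"wz":-0.076,"claw":0.62},
    {"tx":-0.008,"ty":-0.076,"tz":0,"wx":0,"wy":0,"wz":-0.127,"claw":0.62},
    {"tx":-0.015,"ty":-0.106,"tz":0,"wx":0,"wy":0,"wz":-0.178,"claw":0.62},
    {"tx":-0.015,"ty":-0.106,"tz":0,"wx":0,"wy":0,"wz":-0.178,"claw":0.62}
  ]
}}

```text
clock: 4.95
eef_pos: [473.5, 37.8, 236.7]
tool_rot: [3.141, 0.002, 3.117]
force: [-0.2, 0.8, 1.0]
width: 32.7
gripper_force: 0.0
```

```bash
python3 -c "
from h import *
s=st();d=s['eef_pos'][:2]-AX;print(np.hypot(*d),np.degrees(np.arctan2(d[1],d[0])))"
```

```text
t 4.95 pos [473.5  37.8 236.7] rpy [3.141e+00 2.000e-03 3.117e+00] F [-0.2   0.79  0.98] w 32.7 g 0.0 q7 [-0.16  1.42]
114.48753185922398 179.0831002616773
```

```bash
python3 -c "
from h import *
to([561,-6,325],4.13)"
```

```text
t [-0.2956 -0.1389 -0.2938] w [-4.000e-04  1.100e-03 -6.447e-01]
```

{"fn": "jog_arm", "kwargs": {
  "plan": [
    {"tx":0,"ty":-0.02,"tz":-0.1,"wx":0,"wy":0,"wz":0,"claw":0.55},
    {"tx":0,"ty":-0.02,"tz":-0.25,"wx":0,"wy":0,"wz":-0.09,"claw":0.45},
    {"tx":0,"ty":-0.05,"tz":-0.294,"wx":0,"wy":0,"wz":-0.18,"claw":0.45},
    {"tx":-0.1,"ty":-0.1,"tz":-0.294,"wx":0,"wy":0,"wz":-0.27,"claw":0.45},
    {"tx":-0.2,"ty":-0.139,"tz":-0.294,"wx":0,"wy":0,"wz":-0.36,"claw":0.45},
    {"tx":-0.296,"ty":-0.139,"tz":-0.294,"wx":0,"wy":0,"wz":-0.45,"claw":0.45},
    {"tx":-0.296,"ty":-0.139,"tz":-0.294,"wx":0,"wy":0,"wz":-0.54,"claw":0.45},
    {"tx":-0.296,"ty":-0.139,"tz":-0.294,"wx":0,"wy":0,"wz":-0.645,"claw":0.45},
    {"tx":-0.296,"ty":-0.139,"tz":-0.294,"wx":0,"wy":0,"wz":-0.645,"claw":0.45},
    {"tx":-0.296,"ty":-0.139,"tz":-0.294,"wx":0,"wy":0,"wz":-0.645,"claw":0.45}
  ]
}}

```text
clock: 5.95
eef_pos: [560.5, -5.0, 324.2]
tool_rot: [3.141, -0.0, -2.155]
force: [-0.1, -0.3, 0.2]
width: 46.9
gripper_force: 0.0
```

```bash
python3 -c "
from h import *
s=st();to([561,-6,273],4.13)
b=grab('side')['img']
a=grab('top')['img']
f=lambda i,x,y,w,h,s:cv2.resize(i[y:y+h,x:x+w,::-1],None,fx=s,fy=s,interpolation=cv2.INTER_CUBIC)
cv2.imwrite('pics/t4.png',cv2.hconcat([f(a,250,170,100,100,4),f(b,280,140,100,100,4)]))"
```

```text
t 5.95 pos [560.5  -5.  324.2] rpy [ 3.141 -0.    -2.155] F [-0.06 -0.29  0.19] w 46.9 g 0.0 q7 [0.07 2.44]
t [ 0.0017 -0.0034  0.1708] w [ 0.0002 -0.0002 -0.0013]
```

View pics/t4.png

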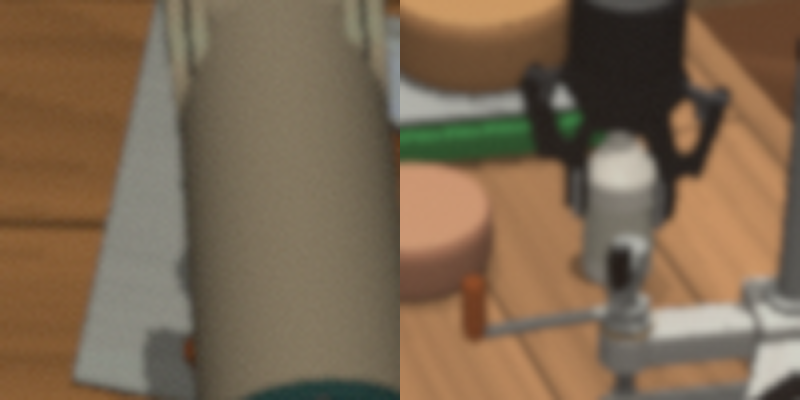

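The lever is swung clear, and the open fingers straddle the black crank handle, which is at (620,260) in the crop between fingers at 578 and 665. I go down and cage it.

{"fn": "jog_arm", "kwargs": {
  "plan": [
    {"tx":0.002,"ty":-0.003,"tz":0.05,"wx":0,"wy":0,"wz":0,"claw":0.45},
    {"tx":0.002,"ty":-0.003,"tz":0.11,"wx":0,"wy":0,"wz":0,"claw":0.45},
    {"tx":0.002,"ty":-0.003,"tz":0.15,"wx":0,"wy":0,"wz":0,"claw":0.45},
    {"tx":0.002,"ty":-0.003,"tz":0.17,"wx":0,"wy":0,"wz":0,"claw":0.5},
    {"tx":0.002,"ty":-0.003,"tz":0.17,"wx":0,"wy":0,"wz":0,"claw":0.62},
    {"tx":0.002,"ty":-0.003,"tz":0.17,"wx":0,"wy":0,"wz":0,"claw":0.62},
    {"tx":0.002,"ty":-0.003,"tz":0.17,"wx":0,"wy":0,"wz":0,"claw":0.62}
  ]
}}

```text
clock: 6.75
eef_pos: [561.7, -6.0, 274.0]
tool_rot: [-3.14, 0.001, -2.151]
force: [0.4, 0.1, -0.3]
width: 32.3
gripper_force: 0.0
```

```bash
python3 -c "
from h import *
s=st();d=s['eef_pos'][:2]-AX;a=np.arctan2(d[1],d[0]);print(np.hypot(*d),np.degrees(a)%360)
for f in [.1,.2,.3,.4,.5,.6]:
  q=AX+50*np.array([np.cos(a-f),np.sin(a-f)]);print(f);to([*q,273],a-f)"
```

```text
t 6.75 pos [561.7  -6.  274. ] rpy [-3.140e+00  1.000e-03 -2.151e+00] F [ 0.44  0.07 -0.26] w 32.3 g 0.0 q7 [0.07 2.44]
49.589560266971496 237.93482300480207
0.1
t [0.0009 0.0166 0.0035] w [-0.0007  0.0006  0.0503]
0.2
t [-0.0013  0.0331  0.0034] w [-0.0007  0.0006  0.1139]
0.3
t [-0.005   0.0494  0.0034] w [-0.0007  0.0007  0.1776]
0.4
t [-0.0104  0.0651  0.0034] w [-0.0006  0.0007  0.2412]
0.5
t [-0.0173  0.0803  0.0034] w [-0.0006  0.0007  0.3049]
0.6
t [-0.0258  0.0947  0.0034] w [-0.0006  0.0008  0.3686]
```

{"fn": "jog_arm", "kwargs": {
  "plan": [
    {"tx":-0.001,"ty":0.017,"tz":0.002,"wx":0,"wy":0,"wz":0.064,"claw":0.62},
    {"tx":-0.003,"ty":0.033,"tz":0.002,"wx":0,"wy":0,"wz":0.127,"claw":0.62},
    {"tx":-0.007,"ty":0.049,"tz":0.002,"wx":0,"wy":0,"wz":0.191,"claw":0.62},
    {"tx":-0.013,"ty":0.065,"tz":0.002,"wx":0,"wy":0,"wz":0.255,"claw":0.62}
  ]
}}

```text
clock: 7.15
eef_pos: [548.0, 6.2, 273.3]
tool_rot: [-3.138, 0.001, -2.558]
force: [1.8, -3.1, -2.0]
width: 32.4
gripper_force: 1.9
```

```bash
cat >> h.py <<'E'
def pol():
    s=st();d=s['eef_pos'][:2]-AX;a=np.arctan2(d[1],d[0]);u=np.array([np.cos(a),np.sin(a)]);t=np.array([u[1],-u[0]])
    print('r',round(np.hypot(*d),1),'ang',round(a%(2*np.pi),3),'yaw',round(s['tool_rot'][2]%(2*np.pi),3),'Frad',round(s['force'][:2]@u,2),'F_cw',round(s['force'][:2]@t,2))
E
python3 -c "
from h import *
pol()"
```

```text
t 7.15 pos [548.    6.2 273.3] rpy [-3.138e+00  1.000e-03 -2.558e+00] F [ 1.8  -3.13 -2.01] w 32.4 g 1.9 q7 [-0.02  2.06]
r 49.9 ang 3.781 yaw 3.726 Frad 0.42 F_cw -3.58
```

{"fn": "jog_arm", "kwargs": {
  "plan": [
    {"tx":-0.001,"ty":0.017,"tz":0,"wx":0,"wy":0,"wz":0.064,"claw":0.62},
    {"tx":-0.003,"ty":0.033,"tz":0,"wx":0,"wy":0,"wz":0.127,"claw":0.62}
  ]
}}

```text
clock: 7.35
eef_pos: [542.7, 14.9, 273.2]
tool_rot: [-3.139, 0.001, -2.757]
force: [1.0, -4.0, -2.7]
width: 32.1
gripper_force: 1.9
```

{"fn": "jog_arm", "kwargs": {
  "plan": [
    {"tx":-0.001,"ty":0.017,"tz":0,"wx":0,"wy":0,"wz":0.064,"claw":0.62}
  ]
}}

```text
clock: 7.45
eef_pos: [540.9, 19.5, 273.1]
tool_rot: [-3.139, 0.0, -2.858]
force: [1.1, -4.5, -1.1]
width: 32.4
gripper_force: 2.0
```

```bash
python3 -c "
from h import *
pol()"
```

```text
t 7.45 pos [540.9  19.5 273.1] rpy [-3.139  0.    -2.858] F [ 1.06 -4.54 -1.09] w 32.4 g 2.0 q7 [-0.1   1.77]
r 49.9 ang 3.478 yaw 3.426 Frad 0.5 F_cw -4.63
```

{"fn": "jog_arm", "kwargs": {
  "plan": [
    {"tx":-0.001,"ty":0.017,"tz":0,"wx":0,"wy":0,"wz":0.064,"claw":0.62},
    {"tx":-0.003,"ty":0.033,"tz":0,"wx":0,"wy":0,"wz":0.127,"claw":0.62}
  ]
}}

```text
clock: 7.65
eef_pos: [538.6, 29.4, 273.0]
tool_rot: [-3.139, 0.0, -3.057]
force: [0.4, -2.4, -2.1]
width: 32.5
gripper_force: 1.9
```

```bash
python3 -c "
from h import *
pol()"
```

```text
t 7.65 pos [538.6  29.4 273. ] rpy [-3.139  0.    -3.057] F [ 0.44 -2.4  -2.08] w 32.5 g 1.9 q7 [-0.15  1.58]
r 49.9 ang 3.275 yaw 3.226 Frad -0.12 F_cw -2.43
```

{"fn": "jog_arm", "kwargs": {
  "plan": [
    {"tx":-0.001,"ty":0.017,"tz":0,"wx":0,"wy":0,"wz":0.064,"claw":0.62}
  ]
}}

```text
clock: 7.75
eef_pos: [538.2, 34.3, 273.0]
tool_rot: [-3.139, -0.0, 3.126]
force: [-1.0, -3.9, -1.6]
width: 32.6
gripper_force: 2.0
```

```bash
python3 -c "
from h import *
pol()"
```

```text
t 7.75 pos [538.2  34.3 273. ] rpy [-3.139 -0.     3.126] F [-1.05 -3.91 -1.62] w 32.6 g 2.0 q7 [-0.18  1.48]
r 49.9 ang 3.175 yaw 3.126 Frad 1.18 F_cw -3.88
```

{"fn": "jog_arm", "kwargs": {
  "plan": [
    {"tx":-0.001,"ty":0.017,"tz":0,"wx":0,"wy":0,"wz":0.064,"claw":0.62},
    {"tx":-0.003,"ty":0.033,"tz":0,"wx":0,"wy":0,"wz":0.127,"claw":0.62}
  ]
}}

```text
clock: 7.95
eef_pos: [538.8, 44.5, 272.8]
tool_rot: [-3.139, -0.001, 2.926]
force: [-1.2, -3.7, -1.8]
width: 32.1
gripper_force: 1.9
```

{"fn": "jog_arm", "kwargs": {
  "plan": [
    {"tx":-0.001,"ty":0.017,"tz":0,"wx":0,"wy":0,"wz":0.064,"claw":0.62}
  ]
}}

```text
clock: 8.05
eef_pos: [540.0, 49.4, 272.8]
tool_rot: [-3.139, -0.001, 2.826]
force: [-1.6, -4.1, -1.8]
width: 32.2
gripper_force: 2.0
```

```bash
python3 -c "
from h import *
pol()"
```

```text
t 8.05 pos [540.   49.4 272.8] rpy [-3.139e+00 -1.000e-03  2.826e+00] F [-1.64 -4.13 -1.82] w 32.2 g 2.0 q7 [-0.26  1.2 ]
r 49.9 ang 2.87 yaw 2.826 Frad 0.48 F_cw -4.42
```

{"fn": "jog_arm", "kwargs": {
  "plan": [
    {"tx":-0.001,"ty":0.017,"tz":0,"wx":0,"wy":0,"wz":0.064,"claw":0.62},
    {"tx":-0.003,"ty":0.033,"tz":0,"wx":0,"wy":0,"wz":0.127,"claw":0.62}
  ]
}}

```text
clock: 8.25
eef_pos: [543.6, 58.8, 272.6]
tool_rot: [-3.139, -0.001, 2.627]
force: [-2.9, -2.4, -2.4]
width: 32.2
gripper_force: 1.9
```

{"fn": "jog_arm", "kwargs": {
  "plan": [
    {"tx":-0.001,"ty":0.017,"tz":0,"wx":0,"wy":0,"wz":0.064,"claw":0.62}
  ]
}}

```text
clock: 8.35
eef_pos: [546.0, 63.2, 272.6]
tool_rot: [-3.138, -0.001, 2.526]
force: [-3.1, -2.6, -2.6]
width: 32.5
gripper_force: 2.0
```

```bash
python3 -c "
from h import *
pol()"
```

```text
t 8.35 pos [546.   63.2 272.6] rpy [-3.138e+00 -1.000e-03  2.526e+00] F [-3.08 -2.56 -2.62] w 32.5 g 2.0 q7 [-0.33  0.92]
r 50.0 ang 2.567 yaw 2.526 Frad 1.19 F_cw -3.83
```

{"fn": "jog_arm", "kwargs": {
  "plan": [
    {"tx":-0.001,"ty":0.017,"tz":0,"wx":0,"wy":0,"wz":0.064,"claw":0.62},
    {"tx":-0.003,"ty":0.033,"tz":0,"wx":0,"wy":0,"wz":0.127,"claw":0.62}
  ]
}}

```text
clock: 8.55
eef_pos: [552.3, 71.2, 272.4]
tool_rot: [-3.138, -0.001, 2.327]
force: [-2.5, -2.3, -2.2]
width: 32.5
gripper_force: 1.9
```

{"fn": "jog_arm", "kwargs": {
  "plan": [
    {"tx":-0.001,"ty":0.017,"tz":0,"wx":0,"wy":0,"wz":0.064,"claw":0.62}
  ]
}}

```text
clock: 8.65
eef_pos: [555.9, 74.6, 272.3]
tool_rot: [-3.138, -0.002, 2.226]
force: [-2.9, -1.7, -2.2]
width: 32.4
gripper_force: 2.0
```

```bash
python3 -c "
from h import *
pol()"
```

```text
t 8.65 pos [555.9  74.6 272.3] rpy [-3.138e+00 -2.000e-03  2.226e+00] F [-2.9  -1.73 -2.23] w 32.4 g 2.0 q7 [-0.4   0.64]
r 50.2 ang 2.264 yaw 2.226 Frad 0.52 F_cw -3.33
```

{"fn": "jog_arm", "kwargs": {
  "plan": [
    {"tx":-0.001,"ty":0.017,"tz":0,"wx":0,"wy":0,"wz":0.064,"claw":0.62},
    {"tx":-0.003,"ty":0.033,"tz":0,"wx":0,"wy":0,"wz":0.127,"claw":0.62}
  ]
}}

```text
clock: 8.85
eef_pos: [564.3, 80.4, 272.2]
tool_rot: [-3.137, -0.001, 2.027]
force: [-3.5, -2.1, -2.4]
width: 32.5
gripper_force: 2.1
```

{"fn": "jog_arm", "kwargs": {
  "plan": [
    {"tx":-0.001,"ty":0.017,"tz":0,"wx":0,"wy":0,"wz":0.064,"claw":0.62}
  ]
}}

```text
clock: 8.95
eef_pos: [568.2, 82.3, 272.1]
tool_rot: [-3.135, -0.001, 1.927]
force: [-6.2, -1.9, -0.7]
width: 32.6
gripper_force: 3.6
```

```bash
python3 -c "
from h import *
pol()"
```

```text
t 8.95 pos [568.2  82.3 272.1] rpy [-3.135e+00 -1.000e-03  1.927e+00] F [-6.18 -1.86 -0.69] w 32.6 g 3.6 q7 [-0.45  0.38]
r 50.3 ang 1.976 yaw 1.927 Frad 0.73 F_cw -6.42
```

Foot contact has begun, so I use small steps now.

{"fn": "jog_arm", "kwargs": {
  "plan": [
    {"tx":0,"ty":0.008,"tz":0,"wx":0,"wy":0,"wz":0.032,"claw":0.62},
    {"tx":0,"ty":0.008,"tz":0,"wx":0,"wy":0,"wz":0.032,"claw":0.62},
    {"tx":0,"ty":0.008,"tz":0,"wx":0,"wy":0,"wz":0.032,"claw":0.62}
  ]
}}

```text
clock: 9.25
eef_pos: [570.6, 83.4, 272.1]
tool_rot: [-3.136, -0.001, 1.881]
force: [-5.5, -1.1, -0.8]
width: 32.7
gripper_force: 2.6
```

```bash
python3 -c "
from h import *
pol()"
```

```text
t 9.25 pos [570.6  83.4 272.1] rpy [-3.136e+00 -1.000e-03  1.881e+00] F [-5.52 -1.14 -0.85] w 32.7 g 2.6 q7 [-0.46  0.34]
r 50.5 ang 1.923 yaw 1.881 Frad 0.84 F_cw -5.57
```

{"fn": "jog_arm", "kwargs": {
  "plan": [
    {"tx":0,"ty":0.009,"tz":0,"wx":0,"wy":0,"wz":0.036,"claw":0.62}
  ]
}}

```text
clock: 9.35
eef_pos: [571.6, 83.4, 272.0]
tool_rot: [-3.133, -0.001, 1.823]
force: [-9.7, -1.7, 1.1]
width: 32.6
gripper_force: 4.9
```

```bash
python3 -c "
from h import *
pol()"
```

```text
t 9.35 pos [571.6  83.4 272. ] rpy [-3.133e+00 -1.000e-03  1.823e+00] F [-9.67 -1.75  1.12] w 32.6 g 4.9 q7 [-0.47  0.29]
r 50.2 ang 1.903 yaw 1.823 Frad 1.5 F_cw -9.71
```

{"fn": "jog_arm", "kwargs": {
  "plan": [
    {"tx":0,"ty":0,"tz":0,"wx":0,"wy":0,"wz":0,"claw":0.62}
  ]
}}

```text
clock: 9.45
eef_pos: [572.3, 83.8, 272.0]
tool_rot: [-3.134, -0.001, 1.823]
force: [-7.2, -2.5, -0.1]
width: 32.6
gripper_force: 3.6
```

```bash
python3 -c "
from h import *
pol()"
```

```text
t 9.45 pos [572.3  83.8 272. ] rpy [-3.134e+00 -1.000e-03  1.823e+00] F [-7.23 -2.5  -0.08] w 32.6 g 3.6 q7 [-0.47  0.29]
r 50.3 ang 1.888 yaw 1.823 Frad -0.12 F_cw -7.65
```

```bash
python3 -c "
from h import *
to([473,44,325],3.08)"
```

```text
t [-0.0458 -0.355  -0.1739] w [-0.0037 -0.0036 -0.8003]
```

{"fn": "jog_arm", "kwargs": {
  "plan": [
    {"tx":0,"ty":-0.023,"tz":0,"wx":0,"wy":0,"wz":0,"claw":0.6},
    {"tx":0,"ty":-0.023,"tz":-0.05,"wx":0,"wy":0,"wz":0,"claw":0.5},
    {"tx":0,"ty":-0.023,"tz":-0.174,"wx":0,"wy":0,"wz":0,"claw":0.45},
    {"tx":0,"ty":-0.1,"tz":-0.174,"wx":0,"wy":0,"wz":-0.09,"claw":0.45},
    {"tx":-0.01,"ty":-0.2,"tz":-0.174,"wx":0,"wy":0,"wz":-0.18,"claw":0.45},
    {"tx":-0.046,"ty":-0.3,"tz":-0.174,"wx":0,"wy":0,"wz":-0.27,"claw":0.45},
    {"tx":-0.046,"ty":-0.355,"tz":-0.174,"wx":0,"wy":0,"wz":-0.36,"claw":0.45},
    {"tx":-0.046,"ty":-0.355,"tz":-0.174,"wx":0,"wy":0,"wz":-0.45,"claw":0.45},
    {"tx":-0.046,"ty":-0.355,"tz":-0.174,"wx":0,"wy":0,"wz":-0.54,"claw":0.45},
    {"tx":-0.046,"ty":-0.355,"tz":-0.174,"wx":-0.003,"wy":-0.003,"wz":-0.63,"claw":0.45},
    {"tx":-0.046,"ty":-0.355,"tz":-0.174,"wx":-0.003,"wy":-0.003,"wz":-0.72,"claw":0.45},
    {"tx":-0.046,"ty":-0.355,"tz":-0.174,"wx":-0.003,"wy":-0.003,"wz":-0.8,"claw":0.45}
  ]
}}

```text
clock: 10.65
eef_pos: [476.5, 44.5, 325.8]
tool_rot: [3.14, 0.009, 3.087]
force: [1.1, 0.1, 0.3]
width: 47.0
gripper_force: 0.0
```

```bash
python3 -c "
from h import *
s=st();to([473,44,236],3.08)
p=grab('side');b=p['img']
for r in ctrl.trace(p,'lever_grip')[:2]:
  print(r['score'],r['extent'])
f=lambda i,x,y,w,h,s:cv2.resize(i[y:y+h,x:x+w,::-1],None,fx=s,fy=s,interpolation=cv2.INTER_CUBIC)
cv2.imwrite('pics/t5.png',f(b,260,150,120,100,5))"
```

```text
t 10.65 pos [476.5  44.5 325.8] rpy [3.14  0.009 3.087] F [1.14 0.09 0.34] w 47.0 g 0.0 q7 [-0.29  1.43]
t [ 0.0142 -0.003   0.2991] w [0.0012 0.0057 0.0042]
0.77 [319.9, 215.7, 50.3, 18.7]
```

View pics/t5.png

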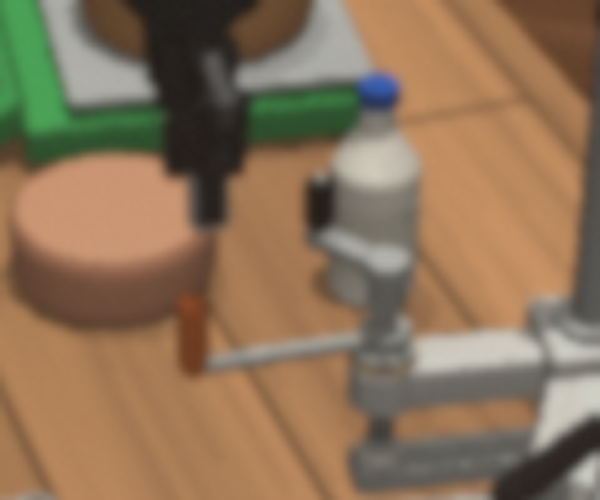

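The orange handle is free at about (298,217) in the side view, the fingers are above it, and the crank is turned clear. I check the handle's position.

```bash
python3 -c "
from h import *
p=grab('side')
print(atz(p,[[298.4,217.2],[298.4,211]],246)); print(atz(p,[[298.4,211]],263))
s=st();to([472,42,236],3.10)
Rm=Rc(p);q=Rm.T@(s['eef_pos']-np.array(p['position']));print('tip px',cv2.projectPoints(q.reshape(1,1,3),np.zeros(3),np.zeros(3),K(p),np.array(p['distortion']))[0])"
```

```text
[[468.98626463  36.83771759 246.        ]
 [478.64718661  65.00458008 246.        ]]
[[470.96256908  42.13671316 263.        ]]
t 10.8 pos [476.4  44.4 325.5] rpy [3.14  0.008 3.078] F [ 1.3  -0.14  0.31] w 46.7 g 0.0 q7 [-0.29  1.42]
t [ 0.0165 -0.0093  0.2983] w [ 0.0011  0.0052 -0.0139]
tip px [[[299.83666644 191.1601159 ]]]
```

{"fn": "jog_arm", "kwargs": {
  "plan": [
    {"tx":0.016,"ty":-0.008,"tz":0.1,"wx":0,"wy":0.005,"wz":-0.01,"claw":0.45},
    {"tx":0.016,"ty":-0.008,"tz":0.18,"wx":0,"wy":0.005,"wz":-0.01,"claw":0.45},
    {"tx":0.016,"ty":-0.008,"tz":0.26,"wx":0,"wy":0.005,"wz":-0.01,"claw":0.45},
    {"tx":0.016,"ty":-0.008,"tz":0.298,"wx":0,"wy":0.005,"wz":-0.01,"claw":0.45},
    {"tx":0.016,"ty":-0.008,"tz":0.298,"wx":0,"wy":0.005,"wz":-0.01,"claw":0.62},
    {"tx":0.016,"ty":-0.008,"tz":0.298,"wx":0,"wy":0.005,"wz":-0.01,"claw":0.62},
    {"tx":0.016,"ty":-0.008,"tz":0.298,"wx":0,"wy":0.005,"wz":-0.01,"claw":0.62}
  ]
}}

```text
clock: 11.5
eef_pos: [472.4, 42.5, 236.4]
tool_rot: [3.14, 0.0, 3.096]
force: [-0.3, 0.4, 0.5]
width: 32.2
gripper_force: 0.0
```

```bash
python3 -c "
from h import *
pol()"
```

```text
t 11.5 pos [472.4  42.5 236.4] rpy [3.14  0.    3.096] F [-0.26  0.43  0.49] w 32.2 g 0.0 q7 [-0.27  1.47]
r 115.8 ang 3.086 yaw 3.096 Frad 0.29 F_cw 0.42
```

{"fn": "jog_arm", "kwargs": {
  "plan": [
    {"tx":-0.001,"ty":0.023,"tz":0,"wx":0,"wy":0,"wz":0.038,"claw":0.62},
    {"tx":-0.003,"ty":0.046,"tz":0,"wx":0,"wy":0,"wz":0.076,"claw":0.62},
    {"tx":-0.008,"ty":0.076,"tz":0,"wx":0,"wy":0,"wz":0.127,"claw":0.62},
    {"tx":-0.015,"ty":0.106,"tz":0,"wx":0,"wy":0,"wz":0.178,"claw":0.62},
    {"tx":-0.025,"ty":0.135,"tz":0,"wx":0,"wy":0,"wz":0.229,"claw":0.62},
    {"tx":-0.038,"ty":0.167,"tz":0,"wx":0,"wy":0,"wz":0.286,"claw":0.62}
  ]
}}

```text
clock: 12.1
eef_pos: [484.6, 91.4, 236.2]
tool_rot: [-3.141, -0.002, 2.643]
force: [-1.2, -1.5, 0.6]
width: 32.6
gripper_force: 1.2
```

```bash
python3 -c "
from h import *
pol()"
```

```text
t 12.1 pos [484.6  91.4 236.2] rpy [-3.141e+00 -2.000e-03  2.643e+00] F [-1.17 -1.47  0.58] w 32.6 g 1.2 q7 [-0.45  1.  ]
r 117.3 ang 2.649 yaw 2.643 Frad 0.33 F_cw -1.84
```

{"fn": "jog_arm", "kwargs": {
  "plan": [
    {"tx":-0.001,"ty":0.023,"tz":0,"wx":0,"wy":0,"wz":0.038,"claw":0.62},
    {"tx":-0.002,"ty":0.038,"tz":0,"wx":0,"wy":0,"wz":0.064,"claw":0.62}
  ]
}}

```text
clock: 12.3
eef_pos: [490.6, 102.0, 236.1]
tool_rot: [-3.141, -0.003, 2.545]
force: [-2.8, -1.7, 1.0]
width: 32.7
gripper_force: 1.1
```

```bash
python3 -c "
from h import *
pol()"
```

```text
t 12.3 pos [490.6 102.  236.1] rpy [-3.141e+00 -3.000e-03  2.545e+00] F [-2.84 -1.7   0.98] w 32.7 g 1.1 q7 [-0.48  0.9 ]
r 117.6 ang 2.546 yaw 2.545 Frad 1.4 F_cw -3.0
```

{"fn": "jog_arm", "kwargs": {
  "plan": [
    {"tx":-0.001,"ty":0.023,"tz":0,"wx":0,"wy":0,"wz":0.038,"claw":0.62},
    {"tx":-0.002,"ty":0.038,"tz":0,"wx":0,"wy":0,"wz":0.064,"claw":0.62}
  ]
}}

```text
clock: 12.5
eef_pos: [496.9, 110.7, 236.0]
tool_rot: [-3.14, -0.003, 2.444]
force: [-3.3, -1.6, 2.0]
width: 32.2
gripper_force: 2.1
```

```bash
python3 -c "
from h import *
pol()"
```

```text
t 12.5 pos [496.9 110.7 236. ] rpy [-3.140e+00 -3.000e-03  2.444e+00] F [-3.35 -1.6   2.02] w 32.2 g 2.1 q7 [-0.51  0.8 ]
r 117.8 ang 2.455 yaw 2.444 Frad 1.58 F_cw -3.36
```

{"fn": "jog_arm", "kwargs": {
  "plan": [
    {"tx":-0.001,"ty":0.023,"tz":0,"wx":0,"wy":0,"wz":0.038,"claw":0.62},
    {"tx":-0.002,"ty":0.038,"tz":0,"wx":0,"wy":0,"wz":0.064,"claw":0.62}
  ]
}}

```text
clock: 12.7
eef_pos: [503.7, 118.4, 235.9]
tool_rot: [-3.137, -0.004, 2.343]
force: [-5.7, -3.0, 3.8]
width: 32.5
gripper_force: 3.4
```

```bash
python3 -c "
from h import *
pol()"
```

```text
t 12.7 pos [503.7 118.4 235.9] rpy [-3.137 -0.004  2.343] F [-5.66 -3.05  3.79] w 32.5 g 3.4 q7 [-0.53  0.71]
r 117.9 ang 2.368 yaw 2.343 Frad 1.92 F_cw -6.14
```

{"fn": "jog_arm", "kwargs": {
  "plan": [
    {"tx":-0.001,"ty":0.023,"tz":0,"wx":0,"wy":0,"wz":0.038,"claw":0.62},
    {"tx":-0.002,"ty":0.038,"tz":0,"wx":0,"wy":0,"wz":0.064,"claw":0.62}
  ]
}}

```text
clock: 12.9
eef_pos: [511.0, 125.5, 235.8]
tool_rot: [-3.135, -0.005, 2.242]
force: [-9.3, -3.5, 5.9]
width: 32.4
gripper_force: 4.8
```

```bash
python3 -c "
from h import *
pol()"
```

```text
t 12.9 pos [511.  125.5 235.8] rpy [-3.135 -0.005  2.242] F [-9.35 -3.53  5.93] w 32.4 g 4.8 q7 [-0.56  0.62]
r 118.1 ang 2.281 yaw 2.242 Frad 3.42 F_cw -9.39
```

{"fn": "jog_arm", "kwargs": {
  "plan": [
    {"tx":-0.001,"ty":0.02,"tz":0,"wx":0,"wy":0,"wz":0.033,"claw":0.62}
  ]
}}

```text
clock: 13.0
eef_pos: [515.0, 128.7, 235.8]
tool_rot: [-3.133, -0.006, 2.19]
force: [-11.1, -4.0, 9.0]
width: 32.5
gripper_force: 5.6
```

```bash
python3 -c "
from h import *
pol()"
```

```text
t 13.0 pos [515.  128.7 235.8] rpy [-3.133 -0.006  2.19 ] F [-11.13  -4.01   8.98] w 32.5 g 5.6 q7 [-0.57  0.57]
r 118.0 ang 2.238 yaw 2.19 Frad 3.74 F_cw -11.23
```

{"fn": "jog_arm", "kwargs": {
  "plan": [
    {"tx":-0.001,"ty":0.02,"tz":0,"wx":0,"wy":0,"wz":0.033,"claw":0.62}
  ]
}}

```text
clock: 13.1
eef_pos: [519.3, 132.1, 235.7]
tool_rot: [-3.131, -0.006, 2.138]
force: [-12.6, -3.1, 9.0]
width: 32.7
gripper_force: 6.4
```

```bash
python3 -c "
from h import *
pol()"
```

```text
t 13.1 pos [519.3 132.1 235.7] rpy [-3.131 -0.006  2.138] F [-12.61  -3.1    9.02] w 32.7 g 6.4 q7 [-0.58  0.52]
r 118.1 ang 2.192 yaw 2.138 Frad 4.81 F_cw -12.06
```

{"fn": "jog_arm", "kwargs": {
  "plan": [
    {"tx":0,"ty":0.006,"tz":0,"wx":0,"wy":0,"wz":0.01,"claw":0.62},
    {"tx":0,"ty":0.006,"tz":0,"wx":0,"wy":0,"wz":0.01,"claw":0.62}
  ]
}}

```text
clock: 13.3
eef_pos: [521.0, 133.4, 235.7]
tool_rot: [-3.132, -0.006, 2.125]
force: [-10.9, -2.1, 8.0]
width: 32.2
gripper_force: 5.6
```

```bash
python3 -c "
from h import *
pol()"
```

```text
t 13.3 pos [521.  133.4 235.7] rpy [-3.132 -0.006  2.125] F [-10.89  -2.06   8.03] w 32.2 g 5.6 q7 [-0.58  0.51]
r 118.2 ang 2.174 yaw 2.125 Frad 4.47 F_cw -10.14
```

{"fn": "jog_arm", "kwargs": {
  "plan": [
    {"tx":0,"ty":-0.03,"tz":0,"wx":0.005,"wy":0.004,"wz":0,"claw":0.6},
    {"tx":0,"ty":-0.024,"tz":0,"wx":0.005,"wy":0.004,"wz":0,"claw":0.55},
    {"tx":0,"ty":-0.024,"tz":-0.06,"wx":0.005,"wy":0.004,"wz":0,"claw":0.5},
    {"tx":0,"ty":-0.024,"tz":-0.2,"wx":0.005,"wy":0.004,"wz":0,"claw":0.5},
    {"tx":0,"ty":-0.024,"tz":-0.35,"wx":0,"wy":0,"wz":0,"claw":0.4},
    {"tx":0.15,"ty":-0.024,"tz":-0.4,"wx":0,"wy":0,"wz":0,"claw":0.4},
    {"tx":0.3,"ty":-0.024,"tz":-0.4,"wx":0,"wy":0,"wz":0,"claw":0.4},
    {"tx":0.45,"ty":-0.024,"tz":-0.4,"wx":0,"wy":0,"wz":0,"claw":0.4},
    {"tx":0.6,"ty":-0.024,"tz":-0.4,"wx":0,"wy":0,"wz":0,"claw":0.4},
    {"tx":0.75,"ty":-0.024,"tz":-0.4,"wx":0,"wy":0,"wz":0,"claw":0.4},
    {"tx":0.75,"ty":-0.024,"tz":-0.4,"wx":0,"wy":0,"wz":0,"claw":0.4},
    {"tx":0.75,"ty":-0.024,"tz":-0.4,"wx":0,"wy":0,"wz":0,"claw":0.4}
  ]
}}

```text
clock: 14.5
eef_pos: [401.2, 323.0, 356.3]
tool_rot: [3.141, -0.002, 2.129]
force: [0.3, -0.8, 0.5]
width: 51.1
gripper_force: 0.0
```

```bash
python3 -c "
from h import *
s=st()
a=grab('top');p=a;b=grab('side')['img']
def px(q):
  q=Rc(p).T@(np.array(q)-np.array(p['position']));return cv2.projectPoints(q.reshape(1,1,3),np.zeros(3),np.zeros(3),K(p),np.array(p['distortion']))[0].ravel()
for an in (1.9,2.03,2.16): print('crank',an,px([588+50*np.cos(an),36+50*np.sin(an),300]))
for an in (2.1,2.23,2.36): print('lever',an,px([588+117*np.cos(an),36+117*np.sin(an),265]))
f=lambda i,x,y,w,h,s:cv2.resize(i[y:y+h,x:x+w,::-1],None,fx=s,fy=s,interpolation=cv2.INTER_CUBIC)
cv2.imwrite('pics/t6.png',cv2.hconcat([f(a['img'],250,180,80,80,5),f(b,280,160,80,80,5)]))"
```

```text
t 14.5 pos [401.2 323.  356.3] rpy [ 3.141e+00 -2.000e-03  2.129e+00] F [ 0.32 -0.79  0.51] w 51.1 g 0.0 q7 [-1.03 -0.02]
crank 1.9 [281.21056958 212.34995437]
crank 2.03 [282.20239808 214.90829282]
crank 2.16 [283.53093165 217.31878246]
lever 2.1 [258.92548966 233.28328197]
lever 2.23 [262.32160012 238.61754159]
lever 2.36 [266.41799011 243.47666817]
```

View pics/t6.png

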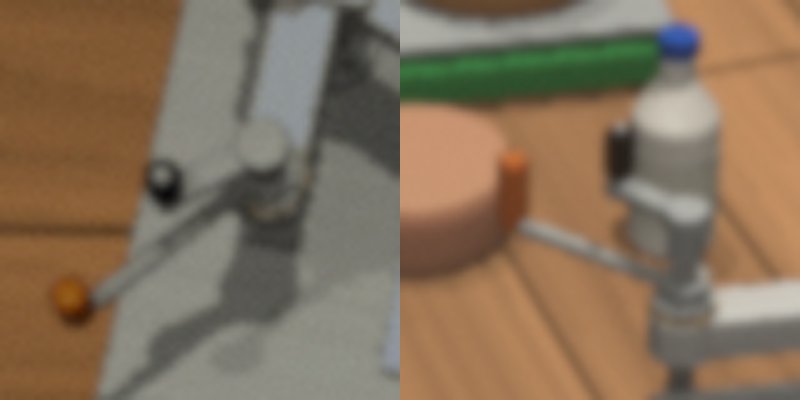

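The crank handle is at about (282,216), as I left it, and the lever is at about (264,239), past its starting tight position. The robot is clear, so I hand in.

```bash
python3 -c "
from cell import ctrl
print(ctrl.finish_job())"
```

```text
the job is handed in; nothing more can be done
None
```

I loosened the nut, turned the screw snug on the pad (about 4–6 N over free running), retightened the nut with about 12 N at the lever, and handed the job in at 14.5 s with the arm clear; no verdict came back.

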